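# Draw a suction tube partway out of its bracket for inspection and hold it

## Robot

A 6-joint arm with a two-finger parallel gripper is mounted at the origin on the work surface. World frame = base frame: x ahead of the robot, y to its left, z up, the work surface at z = 0. Lengths are in m, angles in rad, forces in N, time in s.
With the tool pointing down it reaches from about 0.3 to 0.775 m from the base axis. Payload 14.6 kg.
Tool frame: the origin (TCP) lies at the very end of the fingers, on their centre line; the grasp point (between the pads) lies 19 mm behind it; x points along the fingers, z is the direction in which the jaws open and shut, and the axes are right-handed (so a half turn about x gives the same grasp; the last joint's range is limited). The gripper opens to 94 mm and grips with 3 to 60 N. Pads are 16 mm wide; open, the fingers measure 119 mm over their backs; the gripper's body (75 mm by 177 mm) begins 78 mm behind the grasp point.
Start: joints at [-0.067, 0.3, 1.521, -0, 1.321, -0.067], TCP at [0.55, -0, 0.205] pointing down, gripper open.
Joint ranges: [-3.03, 3.03], [-0.79, 2.21], [0.23, 2.52], [-1.04, 4.18], [0, 3.07], [-2.55, 2.55]. Speed limits (rad/s): [2.22, 2.22, 2.57, 3.14, 3.14, 3.14].

## Interface

Orientations are given as [roll, pitch, yaw] about the fixed x, y, z axes, in that order (R = Rz(yaw) Ry(pitch) Rx(roll)).
In Python, from station import ctrl gives the robot as it stands. The module is installed in compiled form; this text tells all that it offers.
- The arm moves only by the tool servo_tool, never from a script. Its argument "motion" is one flat list of numbers, 4 for each row, row after row: the shift along the tool's x, y, z in mm, then the turn about the tool's x in degrees. In form: [dx, dy, dz, roll, dx, dy, dz, roll, ...]. A call has 1 to 20 rows; each row is the pose to reach, as a shift and turn from the pose commanded when the call began, along the tool's axes at that moment; what a row does not reach only later rows make up. A row lasts 1/8 s, in which the tool goes at most 62.5 mm and 10.7 degrees, less where a joint would pass 70% of its speed; a pose out of reach is approached as far as the arm can. A call with a gripper value outside its range is refused whole. "gripper" is the opening, from 0 (shut) to 1 (fully open), set as the call begins (left out, the last holds). The fingers move at their own pace and stop on an object; "force" is the grip in N (left out, the last holds). Time passes only in rows, so rows that repeat a pose let the fingers close. It gives the time, the measured TCP pose, the force and the opening at its end, in the units of the state.
- ctrl.get_obs(): the state, without advancing time (a new reading comes with each control period).
- ctrl.camera(name): name is "scene" or "side" or "wrist"; returns a dict with "color" (384x512x3 uint8, red, green, blue), "z_map" (384x512 float32, m along the optical axis (not along the pixel's ray), 0 where there is no reading), "fx", "fy", "cx", "cy" (pixels), "rvec" (rotation vector, rad) and "tvec" (3), from world to camera coordinates, as OpenCV has them. Camera axes: x right, y down, z forward; pixel columns grow to the right and rows downward; lengths in m; the calibration is good to about 2 mm. The wrist camera is an equidistant fisheye: a pixel r from the principal point sees the ray r / f radians off the axis. A picture is of the moment at which its call begins.
- ctrl.hand_in(): hands the job in, once; it reports no verdict.
The state is a dict: "time_s": time; "qpos": joint angles; "joint_vel": joint speeds; "tau": joint torques, N m; "ee_pos": TCP position; "eef_rot": TCP orientation; "force": force on the tool from outside, world axes, zero at the start; "moment": the same for the moment, N m; "grip_width": finger opening in m.
Only numpy, scipy, OpenCV 4.12 (cv2) and the standard library are available. Lean on these libraries where they do the work, as an engineer would, in place of code of your own. Each camera call takes 0.05 s, during which the arm holds its last target.

## Task

Take the suction tube with the green finger plate and draw it slowly and straight up out of its snug bore in the instrument bracket until the whole green band on its shaft has just come out for inspection: no more than about 15 mm of bare steel may show between the band and the bracket, and the tube's foot must stay in the bore. Do not drag or lift the bracket, let the tube drop back, or disturb the blue and yellow tubes or anything else. Finish while holding the tube still at that height: do not let go.

Things in the scene. Friction and masses are not known exactly. Their poses are not given: they have to be found in the camera images.
- green_tube: Tube to draw out: loose straight steel suction tube, about 80 g (varies), with a GREEN finger plate. Origin: centre of its bottom end; z up along it. Shaft 10 mm across; collar 16 mm across at 98 to 110 mm above the origin; plate 110 to 144 mm; 8 mm nipple above, to 154 mm. Starts seated in any one of the bracket's three bores, its x within 20 degrees of the bracket's x; falls back if let go.
- green_plate (a point): Middle of the green finger plate, on the tube's axis 127 mm above its bottom end. The plate is 16 mm thick along the tube's x, 32 mm wide along its y, 34 mm high.
- green_band (a point): Middle of the 14 mm high green band round the shaft: band from 32 to 46 mm above the tube's bottom end. Hidden in the bore (lower edge 38 mm below the bracket's top) while the tube is seated.
- bracket: Stainless instrument bracket, a block 60 (its x) by 230 (its y) by 80 mm high, loose on the cart, about 1.8 kg, slides if pushed. Origin: centre of its underside, z up. Three vertical blind bores 11.5 mm across, 70 mm deep open in its top in a row along its y at -80, 0, +80 mm; a seated tube's bottom end is 10 mm above the bracket's underside.
- blue_tube: The same tube with a BLUE finger plate (16 mm thick along its own x, 32 mm wide along its own y, 34 mm high) and no band, standing in another bore; not to be moved. Origin at its bottom end.
- yellow_tube: The same tube with a YELLOW finger plate (16 mm thick along its own x, 32 mm wide along its own y, 34 mm high) and no band, standing in another bore; not to be moved. Origin at its bottom end.
- tray: Dented aluminium instrument tray, 200 by 260 by 30 mm, to the left; bystander. Origin at the centre of its underside.
- yankauer: Chrome Yankauer suction tip, bent, about 230 mm long, lying in the tray; bystander. Origin under its middle.
- basket: Red plastic mesh basket, 200 by 240 by 90 mm, to the right; bystander. Origin at the centre of its underside.
- brush: Cleaning brush lying beyond the bracket; bystander. Origin on its underside.
- bowl: Small steel bowl, 110 mm across and 45 mm high, beyond the bracket; bystander. Origin at the centre of its underside.
Not all that is in view belongs to the job. What is shaped like the green_tube but orange, pink or red is not meant.

How it is judged:
By the outcome, as a careful person would: the job done as asked, in the order asked, and still so for the second after the job is handed in, while the arm keeps its last pose, push and grip.
It also fails if it takes over 38 s, if anything falls off the work surface, if the arm or the gripper's body presses on something with over 40 N, if the wrist force passes 120 N, or if a joint passes its speed limit or range.

## Working session

There is one attempt and no reset: what is moved stays moved. The work goes in short steps, Python scripts to look and compute and a tool call to move; the robot and the scene stay as the last step left them, time stands still between calls to the robot, and variables do not carry over. Pictures are saved under pics/ and viewed, and the job is handed in when it is done.

Besides the shell and the picture viewer there is one more tool, called after "Emit:" by a JSON object that holds its "api" and its "payload". servo_tool: Moves the arm, as the interface text tells. Its arguments: {"type":"object","properties":{"motion":{"type":"array","items":{"type":"number"}},"gripper":{"type":"number"},"force":{"type":"number"}},"required":["motion"]}

```bash
mkdir -p pics; cat > h.py <<'E'
import numpy as np, cv2, pickle
from station import ctrl
def shot(n,tag):
    c=ctrl.camera(n); pickle.dump(c,open(f'pics/{tag}.pkl','wb')); cv2.imwrite(f'pics/{tag}.png',c['color'][:,:,::-1]); return c
def world(c,us,vs):
    R,_=cv2.Rodrigues(np.array(c['rvec'],float)); z=c['z_map'][vs,us]
    P=np.stack([(us-c['cx'])/c['fx']*z,(vs-c['cy'])/c['fy']*z,z],1)
    return (P-np.ravel(c['tvec']))@R
E
python3 - <<'E'
from h import *
for n in('scene','side','wrist'):
    c=shot(n,n+'0'); print(n,c['fx'],c['cx'],c['cy'],c['rvec'],c['tvec'])
print(ctrl.get_obs())
E
```

```text
scene 432.7312480127332 256.6367078598837 192.89518817307783 [ 0.96847394  2.62037643 -0.87178461] [ 0.48842989 -0.24321757  1.57974633]
side 380.1894395625045 256.50660523258716 193.1436425551687 [ 0.73771297 -2.48963206  1.28351006] [0.5009537  0.29455045 1.21704387]
wrist 297.3186396354542 256.3570989133525 192.06785354087185 [-2.85885953e+00 -9.70354589e-04  1.71649812e-03] [-0.55078873 -0.03018185  0.39079166]
{'time_s': 0.15, 'qpos': array([-6.66098207e-02,  3.00336236e-01,  1.52141202e+00, -2.23674275e-06,
        1.32070428e+00, -6.65863412e-02]), 'joint_vel': array([ 0.00026649, -0.00244892, -0.00210261, -0.00050578,  0.00164772,
       -0.00012691]), 'tau': array([-2.50185103e-04, -5.31960297e+01, -3.52822959e+01,  7.07691838e-02,
        2.35654798e-02, -3.66386917e-05]), 'ee_pos': array([5.49808909e-01, 3.82480741e-06, 2.05031829e-01]), 'eef_rot': array([3.07752604, 1.56993644, 3.07750311]), 'force': array([0.16573349, 0.04691679, 0.0876816 ]), 'moment': array([-0.02675492,  0.00877867, -0.0320281 ]), 'grip_width': 0.09401785978132109}
```

View pics/scene0.png

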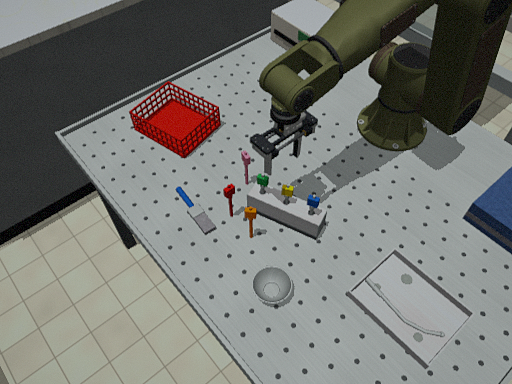

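View pics/side0.png

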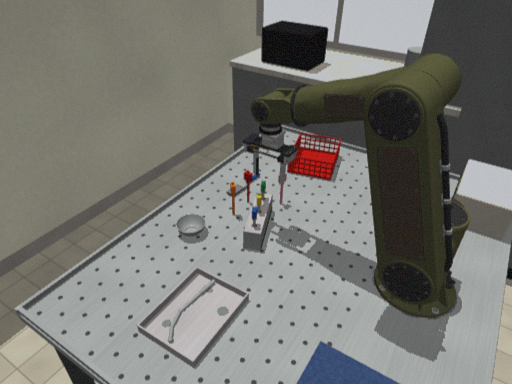

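View pics/wrist0.png

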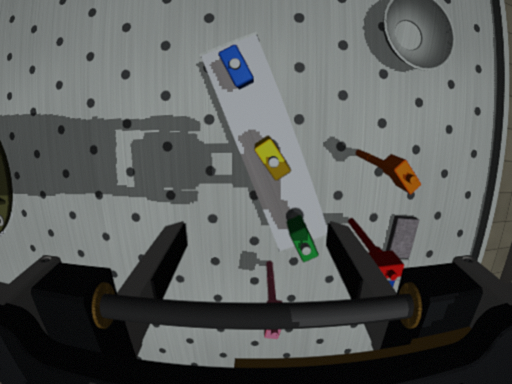

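Scene view: the bracket is at about (287,210) with green (262,180), yellow (288,190) and blue (313,201) in it. Distractors stand close by: pink (246,160), red (230,190) and orange (250,214). In the wrist view green is at (303,240), at the end of the bracket nearest the fingers.

```bash
cat >> h.py <<'E'
def worldw(c,us,vs):
    R,_=cv2.Rodrigues(np.array(c['rvec'],float)); z=c['z_map'][vs,us]
    dx=us-c['cx'];dy=vs-c['cy'];r=np.hypot(dx,dy)+1e-9;t=r/c['fx']
    P=np.stack([dx/r*np.tan(t)*z,dy/r*np.tan(t)*z,z],1)
    return (P-np.ravel(c['tvec']))@R
def W(n,c,us,vs): return (worldw if n=='wrist' else world)(c,us,vs)
HUES={'green':(45,85),'yellow':(22,34),'blue':(100,125),'orange':(8,18),'red':(0,4),'pink':(150,178)}
E
python3 - <<'E'
from h import *
np.set_printoptions(precision=4,suppress=True)
for n in('scene','side','wrist'):
    c=pickle.load(open(f'pics/{n}0.pkl','rb')); hsv=cv2.cvtColor(c['color'],cv2.COLOR_RGB2HSV)
    v,u=np.mgrid[0:384,0:512]; P=W(n,c,u.ravel(),v.ravel()); ok=(c['z_map'].ravel()>0)
    ws=(P[:,0]>.35)&(P[:,0]<.85)&(np.abs(P[:,1])<.3)&(P[:,2]>.02)&(P[:,2]<.25)&ok
    for k,(a,b) in HUES.items():
        m=cv2.inRange(hsv,(a,70 if k=='pink' else 130,50),(b,255,255)).ravel()>0
        q=P[m&ws]
        if len(q)<5: continue
        top=q[q[:,2]>np.percentile(q[:,2],97)-.006]
        print(n,k,len(q),'med',np.median(q,0),'rng',np.percentile(q,2,axis=0),np.percentile(q,98,axis=0))
        if n=='wrist':
            t=q[(q[:,2]>np.percentile(q[:,2],80)-.004)]; print('   top',len(t),cv2.minAreaRect((t[:,:2]*1000).astype(np.float32)))
    b=P[ok&(np.abs(P[:,2]-.08)<.006)&(P[:,0]>.45)&(P[:,0]<.8)&(np.abs(P[:,1])<.2)&(hsv[:,:,1].ravel()<50)]
    print(n,'brk',len(b),np.median(b[:,2]),cv2.minAreaRect((b[:,:2]*1000).astype(np.float32)))
c=cv2.imread('pics/scene0.png')[140:250,200:350]; cv2.imwrite('pics/sc_crop.png',cv2.resize(c,None,fx=5,fy=5,interpolation=2))
E
```

```text
scene green 91 med [ 0.5948 -0.0299  0.1467] rng [ 0.5831 -0.0456  0.1262] [ 0.6039 -0.0189  0.1578]
scene yellow 107 med [0.5661 0.0454 0.146 ] rng [0.5512 0.0316 0.123 ] [0.576  0.0563 0.1586]
scene blue 161 med [0.5404 0.1126 0.138 ] rng [ 0.5244 -0.2469  0.0201] [0.7655 0.1305 0.1578]
scene orange 141 med [0.6895 0.0287 0.124 ] rng [0.6741 0.0146 0.0237] [0.7007 0.0398 0.1545]
scene red 129 med [ 0.6867 -0.0685  0.129 ] rng [ 0.6708 -0.0779  0.025 ] [ 0.7009 -0.0643  0.1499]
scene pink 149 med [ 0.5718 -0.1347  0.1261] rng [ 0.5643 -0.1499  0.0273] [ 0.6901 -0.065   0.1529]
scene brk 1249 0.08135147193168994 ((574.2193603515625, 21.437042236328125), (97.75199890136719, 285.0096130371094), 30.808263778686523)
side green 23 med [ 0.5839 -0.0219  0.1475] rng [ 0.5787 -0.0326  0.1268] [ 0.5904 -0.0169  0.1554]
side yellow 42 med [0.5561 0.0512 0.1496] rng [0.5493 0.0329 0.126 ] [0.5721 0.0584 0.1568]
side blue 45 med [0.528  0.125  0.1518] rng [ 0.5207 -0.2234  0.0216] [0.7523 0.131  0.207 ]
side orange 69 med [0.6828 0.0329 0.126 ] rng [0.6731 0.0219 0.0278] [0.6916 0.0426 0.1532]
s
[... 1020 characters left out ...]
0449] [0.7005 0.0391 0.1534]
   top 484 ((688.0379638671875, 24.94403839111328), (15.989879608154297, 31.557769775390625), 42.164573669433594)
wrist red 256 med [ 0.6875 -0.0704  0.1429] rng [ 0.675  -0.0791  0.1409] [ 0.7003 -0.0655  0.153 ]
   top 255 ((687.087646484375, -72.53518676757812), (15.08626651763916, 28.96550178527832), 89.4095230102539)
wrist pink 183 med [ 0.5691 -0.139   0.1427] rng [ 0.5603 -0.1544  0.0239] [ 0.6876 -0.0762  0.1537]
   top 51 ((626.1919555664062, -107.46701049804688), (137.48919677734375, 8.73971939086914), 29.77049446105957)
wrist brk 10005 0.07886224816640162 ((603.8396606445312, 22.08209228515625), (157.5867462158203, 294.9075622558594), 14.4089994430542)
```

View pics/sc_crop.png

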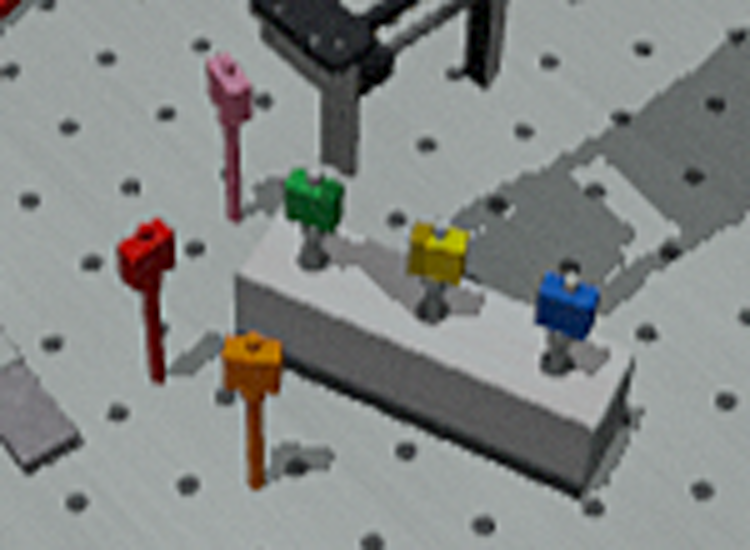

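```bash
cat >> h.py <<'E'
from scipy.spatial.transform import Rotation as Ro
def tool():
    o=ctrl.get_obs(); return np.array(o['ee_pos']),Ro.from_euler('xyz',o['eef_rot']).as_matrix(),o
def green(c,n='wrist',hue='green'):
    hsv=cv2.cvtColor(c['color'],cv2.COLOR_RGB2HSV); a,b=HUES[hue]
    m=cv2.inRange(hsv,(a,130,50),(b,255,255)); vs,us=np.nonzero(m); P=W(n,c,us,vs)
    k=(c['z_map'][vs,us]>0)&(np.abs(P[:,0]-.593)<.05)&(np.abs(P[:,1]+.0345)<.05)
    return P[k],us[k],vs[k]
E
python3 - <<'E'
from h import *
np.set_printoptions(precision=4,suppress=True)
p,R,o=tool(); print(p);print(R)
c=pickle.load(open('pics/wrist0.pkl','rb'))
P,u,v=green(c); 
w,V=np.linalg.eigh(np.cov(P[:,:2].T)); print('long axis deg',np.degrees(np.arctan2(V[1,1],V[0,1])), np.sqrt(w*12))
r=cv2.minAreaRect((P[:,:2]*1000).astype(np.float32)); print(r, cv2.boxPoints(r), u.min(),u.max(),v.min(),v.max())
cc=cv2.imread('pics/wrist0.png')[190:340,210:360]; cv2.imwrite('pics/w_crop.png',cv2.resize(cc,None,fx=4,fy=4,interpolation=2))
E
```

```text
[0.5498 0.     0.205 ]
[[-0.0009  0.      1.    ]
 [ 0.0001  1.     -0.    ]
 [-1.      0.0001 -0.0009]]
long axis deg 117.44902528416776 [0.0158 0.0318]
((592.7666015625, -34.56889343261719), (14.853472709655762, 30.985157012939453), 26.49210548400879) [[579.2089 -24.016 ]
 [593.0305 -51.7476]
 [606.3243 -45.1218]
 [592.5027 -17.3902]] 291 317 228 261
```

View pics/w_crop.png

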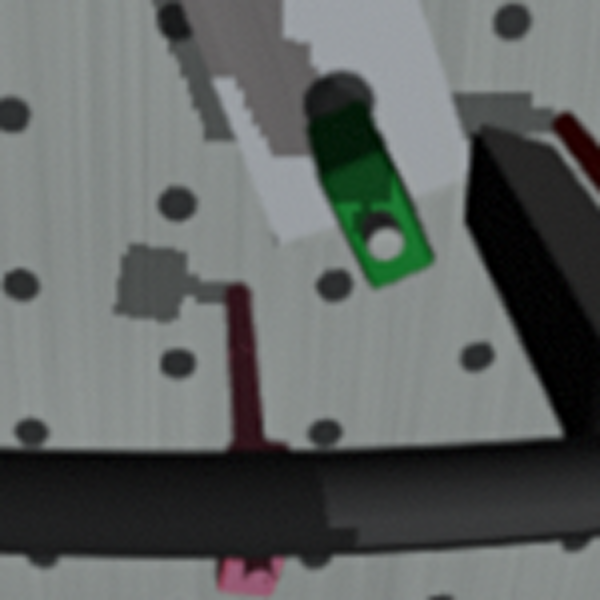

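Wrist crop: the green plate's top is at about (303,250) in the full picture and its long axis is at 117°. The jaw axis therefore has to lie at about 27°, and there is free space on both thin sides.

Emit:
{"api": "servo_tool", "payload": {"motion": [0,-6,8,-5,0,-14,18,-11,0,-24,30,-18,0,-32,39,-24,0,-34.5,43,-27,0,-34.5,43,-27,0,-34.5,43,-27,0,-34.5,43,-27], "gripper": 0.8}}

```text
time_s: 1.15
ee_pos: [0.5928, -0.0343, 0.2055]
eef_rot: [3.093, 1.571, -2.72]
force: [-0.4, -0.7, -0.6]
grip_width: 0.0752
```

```bash
cat > m.py <<'E'
from h import *
import sys
np.set_printoptions(precision=4,suppress=True)
tag=sys.argv[1]
p,R,o=tool(); print(p,o['time_s'],'jaw deg',np.degrees(np.arctan2(R[1,2],R[0,2])),'F',o['force'],'M',o['moment'],o['grip_width'],'tilt',R[:,0])
for n in('wrist','scene','side'):
    c=shot(n,n+tag); P,u,v=green(c,n)
    if len(P)<10: continue
    if n=='wrist':
        w,V=np.linalg.eigh(np.cov(P[:,:2].T)); t=P[P[:,2]>np.percentile(P[:,2],90)-.003]
        r=cv2.minAreaRect((t[:,:2]*1000).astype(np.float32)); print(len(P),r,np.degrees(np.arctan2(V[1,1],V[0,1])))
        d=(np.array([*np.array(r[0])/1000,.137])-p)@R; print('tool-frame offset mm',d*1000)
    print(n,np.median(P,0), P.min(0),P.max(0))
cc=cv2.imread(f'pics/wrist{tag}.png'); cv2.imwrite(f'pics/w{tag}.png',cc)
E
python3 m.py 1
```

```text
[ 0.5928 -0.0343  0.2055] 1.15 jaw deg 26.96881717665632 F [-0.413  -0.723  -0.5706] M [ 0.0201 -0.0607  0.0126] 0.0751569709996548 tilt [-0. -0. -1.]
497 ((592.2518310546875, -34.91901779174805), (13.810796737670898, 30.88829231262207), 27.369802474975586) 117.67979898925533
tool-frame offset mm [68.4876 -0.2397 -0.7827]
wrist [ 0.5915 -0.0315  0.1528] [ 0.5799 -0.05    0.1497] [ 0.6048 -0.0186  0.1626]
scene [ 0.5947 -0.0283  0.1464] [ 0.5775 -0.0461  0.1233] [ 0.6045 -0.0165  0.1589]
side [ 0.5835 -0.022   0.148 ] [ 0.5782 -0.0339  0.1286] [ 0.5925 -0.0171  0.1565]
```

View pics/w1.png

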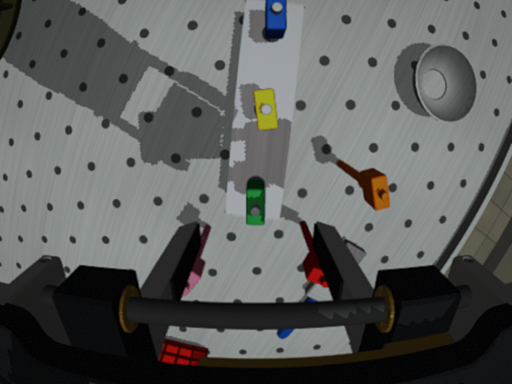

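The view is centred now: the green plate spans about x 246–265 and y 178–225, between the fingertips at about 200 and 317. I'll descend with the jaws open and re-check.

Emit:
{"api": "servo_tool", "payload": {"motion": [12,0,0,-0.3,28,0,-0.3,-0.3,46,0,-0.5,-0.3,62,0,-0.5,-0.3,75,0,-0.5,-0.3,83,0,-0.5,-0.3,87,0,-0.5,-0.3,87,0,-0.5,-0.3,87,0,-0.5,-0.3], "gripper": 0.5, "force": 6}}

```text
time_s: 2.42
ee_pos: [0.5928, -0.0347, 0.1189]
eef_rot: [-0.541, 1.57, -0.065]
force: [0.1, -0.1, 0.1]
grip_width: 0.0471
```

```bash
python3 m.py 2; python3 -c "
import cv2
c=cv2.imread('pics/wrist2.png')[170:320,170:345]; cv2.imwrite('pics/w2c.png',cv2.resize(c,None,fx=4,fy=4,interpolation=2))"
```

```text
[ 0.5928 -0.0347  0.1189] 2.425 jaw deg 27.299200722797735 F [ 0.1397 -0.0998  0.1063] M [-0.0027 -0.0108 -0.0131] 0.04705925503977456 tilt [ 0.0008 -0.0001 -1.    ]
1024 ((592.4064331054688, -34.29182052612305), (14.528766632080078, 30.995338439941406), 25.946414947509766) 115.74534568999138
tool-frame offset mm [-18.0593   0.5536  -0.1099]
wrist [ 0.5908 -0.0304  0.1527] [ 0.58   -0.0505  0.1507] [ 0.6051 -0.0178  0.1563]
scene [ 0.5906 -0.0217  0.1492] [ 0.5794 -0.028   0.1261] [ 0.5952 -0.0173  0.1591]
side [ 0.5846 -0.0224  0.1467] [ 0.5783 -0.0363  0.1276] [ 0.5923 -0.0188  0.1575]
```

View pics/w2c.png

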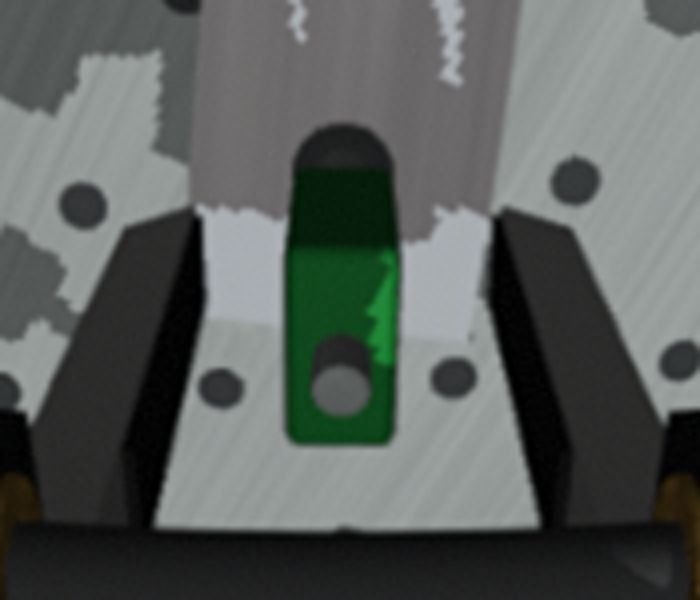

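Close-up: the plate is at crop x≈287–397 (centre 341) and the inner finger edges are at 202 and 492 (centre 347). The plate is therefore about 0.7 mm toward tool −z, and its yaw lines up. I'll shift and narrow the jaws, then check again.

Emit:
{"api": "servo_tool", "payload": {"motion": [0,0,-0.6,0,0,0.3,-0.6,0,0,0.3,-0.6,0,0,0.3,-0.6,0,0,0.3,-0.6,0], "gripper": 0.24, "force": 3}}

```text
time_s: 3.2
ee_pos: [0.5919, -0.0347, 0.1184]
eef_rot: [0.852, 1.571, 1.328]
force: [-0.5, -0.1, -0.3]
grip_width: 0.0222
```

```bash
python3 m.py 3; python3 -c "
import cv2
c=cv2.imread('pics/wrist3.png')[190:310,200:310]; cv2.imwrite('pics/w3c.png',cv2.resize(c,None,fx=5,fy=5,interpolation=2))"
```

```text
[ 0.5919 -0.0347  0.1184] 3.2 jaw deg 27.299887468745315 F [-0.4503 -0.1246 -0.3061] M [-0.0221 -0.0675 -0.0473] 0.02222652580048577 tilt [ 0.  0. -1.]
1022 ((592.3422241210938, -34.36271286010742), (14.6102876663208, 30.709251403808594), 26.342016220092773) 116.6160668127596
tool-frame offset mm [-18.5617   0.1084   0.5761]
wrist [ 0.5905 -0.0306  0.1527] [ 0.5793 -0.0503  0.1508] [ 0.6048 -0.0184  0.1599]
scene [ 0.5903 -0.0222  0.1509] [ 0.5799 -0.0298  0.1227] [ 0.5936 -0.0164  0.1601]
side [ 0.5843 -0.0204  0.1466] [ 0.5776 -0.0355  0.1282] [ 0.5933 -0.0149  0.1562]
```

View pics/w3c.png

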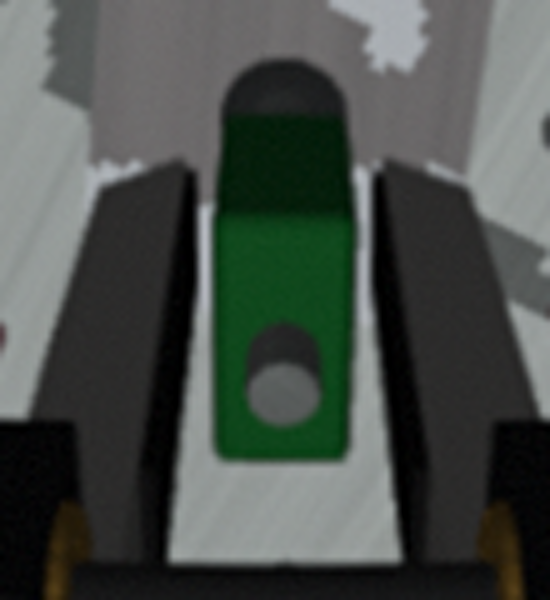

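The jaws are centred: gaps of about 20–23 crop px each side, with the plate centre at about 285 and the finger centre at about 285. I'll add a small yaw trim and close gently.

Emit:
{"api": "servo_tool", "payload": {"motion": [0,0,0,0.6,0,0,0,0.6,0,0,0,0.6,0,0,0,0.6,0,0,0,0.6,0,0,0,0.6,0,0,0,0.6,0,0,0,0.6], "gripper": 0, "force": 3}}

```text
time_s: 4.35
ee_pos: [0.5919, -0.0347, 0.1184]
eef_rot: [-1.912, 1.571, -1.446]
force: [0.3, 1.0, -0.9]
grip_width: 0.016
```

```bash
python3 m.py 4; python3 -c "
import cv2
c=cv2.imread('pics/wrist4.png')[190:310,200:310]; cv2.imwrite('pics/w4c.png',cv2.resize(c,None,fx=5,fy=5,interpolation=2))"
```

```text
[ 0.5919 -0.0347  0.1184] 4.35 jaw deg 26.69849969423298 F [ 0.2629  1.0183 -0.9478] M [ 0.0336 -0.002   0.0014] 0.01601383427393241 tilt [ 0. -0. -1.]
1020 ((592.3258666992188, -34.454933166503906), (14.847519874572754, 31.144142150878906), 26.42803382873535) 116.6732388174425
tool-frame offset mm [-18.553    0.0633   0.5268]
wrist [ 0.5906 -0.0306  0.1527] [ 0.5794 -0.051   0.1505] [ 0.6049 -0.0184  0.1594]
scene [ 0.5894 -0.0229  0.154 ] [ 0.5779 -0.0324  0.1298] [ 0.5953 -0.0172  0.159 ]
side [ 0.5844 -0.0213  0.1451] [ 0.5762 -0.0352  0.1257] [ 0.5948 -0.0155  0.1563]
```

View pics/w4c.png

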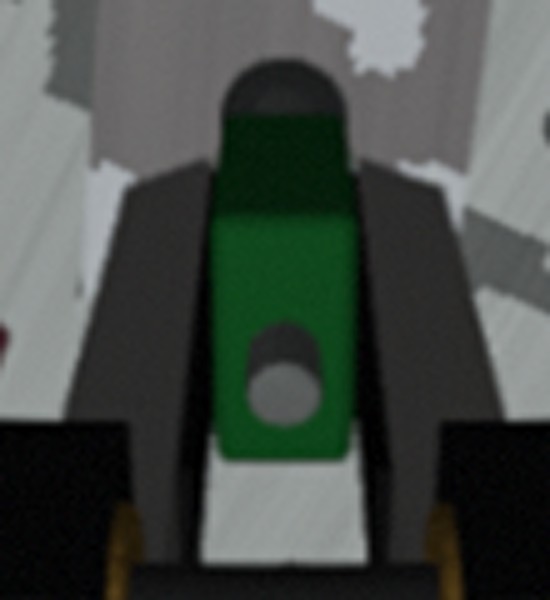

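The jaws closed on the plate at 16.0 mm. The side forces are small and neither the plate nor the bracket moved. I'll firm the grip and start a slow lift.

Emit:
{"api": "servo_tool", "payload": {"motion": [0,0,0,0,0,0,0,0,0,0,0,0,0,0,0,0,-0.3,0,0,0,-0.8,0,0,0,-1.5,0,0,0,-2.3,0,0,0,-3.2,0,0,0,-4.1,0,0,0,-5,0,0,0,-6,0,0,0,-7,0,0,0,-8,0,0,0,-9,0,0,0,-10,0,0,0], "gripper": 0, "force": 25}}

```text
time_s: 6.5
ee_pos: [0.5919, -0.0347, 0.1285]
eef_rot: [2.771, 1.571, -3.046]
force: [0.7, -0.3, -1.1]
grip_width: 0.0163
```

```bash
python3 m.py 5; python3 -c "
import cv2,numpy as np
a=cv2.imread('pics/scene5.png')[140:250,200:350]; b=cv2.imread('pics/side5.png')[150:260,210:310]
cv2.imwrite('pics/s5.png',np.hstack([cv2.resize(a,(450,330),interpolation=2),cv2.resize(b,(300,330),interpolation=2)]))"
```

```text
[ 0.5919 -0.0347  0.1285] 6.5 jaw deg 26.700150810100904 F [ 0.7028 -0.2758 -1.1037] M [-0.0216 -0.0227  0.0374] 0.01631810791957469 tilt [-0. -0. -1.]
1017 ((592.2120971679688, -34.367340087890625), (14.847451210021973, 31.176727294921875), 26.640207290649414) 116.68576359329333
tool-frame offset mm [-8.5074  0.1765  0.4713]
wrist [ 0.5905 -0.0305  0.1628] [ 0.5795 -0.0502  0.1609] [ 0.6046 -0.018   0.1703]
scene [ 0.5906 -0.0227  0.1622] [ 0.5786 -0.0323  0.1347] [ 0.5943 -0.0174  0.1689]
side [ 0.5852 -0.0214  0.1574] [ 0.5777 -0.0324  0.1341] [ 0.5955 -0.015   0.1713]
```

View pics/s5.png

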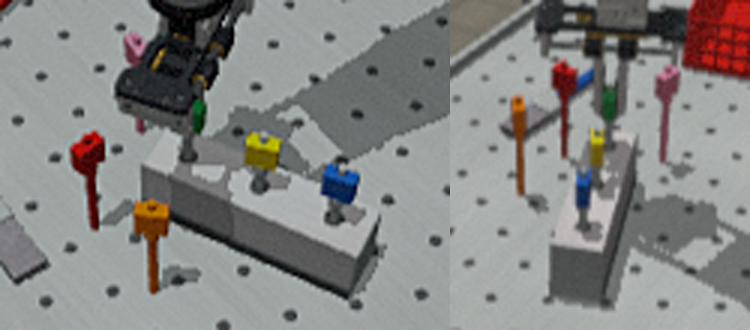

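View pics/w5.png

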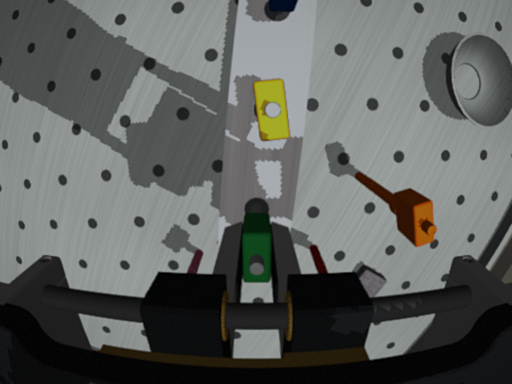

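The plate rose 10.1 mm with the TCP, the forces stayed around 1 N, and the bracket, yellow and blue look unmoved. I'll continue slowly.

Emit:
{"api": "servo_tool", "payload": {"motion": [-0.5,0,0,0,-1.3,0,0,0,-2.3,0,0,0,-3.4,0,0,0,-4.5,0,0,0,-5.6,0,0,0,-6.7,0,0,0,-7.8,0,0,0,-8.9,0,0,0,-10,0,0,0,-11.1,0,0,0,-12.2,0,0,0,-13.3,0,0,0,-14.4,0,0,0,-15.5,0,0,0,-16.6,0,0,0,-17.7,0,0,0,-18.7,0,0,0,-19.5,0,0,0,-20,0,0,0]}}

```text
time_s: 9.15
ee_pos: [0.5919, -0.0347, 0.1485]
eef_rot: [-2.947, 1.571, -2.481]
force: [-0.0, -0.0, -0.6]
grip_width: 0.0158
```

```bash
python3 m.py 6
```

```text
[ 0.5919 -0.0347  0.1485] 9.15 jaw deg 26.700294881650933 F [-0.0479 -0.0194 -0.6301] M [ 0.0042 -0.0323  0.0008] 0.01583227510248363 tilt [-0. -0. -1.]
1014 ((592.2284545898438, -34.29495620727539), (14.836236000061035, 30.917016983032227), 26.583553314208984) 116.75216127217509
tool-frame offset mm [11.4762  0.2426  0.5208]
wrist [ 0.5906 -0.0308  0.1828] [ 0.5797 -0.0503  0.1808] [ 0.6049 -0.0181  0.1894]
scene [ 0.5902 -0.0232  0.1825] [ 0.577  -0.0327  0.0835] [ 0.5948 -0.0166  0.1887]
side [ 0.5859 -0.0226  0.1767] [ 0.5796 -0.0308  0.158 ] [ 0.598  -0.015   0.1861]
```

Another 15 mm takes the total to 45 mm. That should leave the band's lower edge about 7 mm above the bracket.

Emit:
{"api": "servo_tool", "payload": {"motion": [-0.5,0,0,0,-1.3,0,0,0,-2.3,0,0,0,-3.4,0,0,0,-4.5,0,0,0,-5.6,0,0,0,-6.7,0,0,0,-7.8,0,0,0,-8.9,0,0,0,-10,0,0,0,-11.1,0,0,0,-12.2,0,0,0,-13.2,0,0,0,-14.1,0,0,0,-14.7,0,0,0,-15,0,0,0,-15,0,0,0,-15,0,0,0]}}

```text
time_s: 11.55
ee_pos: [0.5919, -0.0347, 0.1634]
eef_rot: [2.781, 1.571, -3.036]
force: [-1.0, -0.1, -1.2]
grip_width: 0.0157
```

```bash
python3 m.py 7; python3 - <<'E'
from h import *
np.set_printoptions(precision=4,suppress=True)
for n in('scene','side'):
    c=pickle.load(open(f'pics/{n}7.pkl','rb')); P,u,v=green(c,n)
    lo=P[:,2]<.125; print(n,'band z',P[lo][:,2].min() if lo.any() else None,P[lo][:,2].max() if lo.any() else None,lo.sum(),'v',sorted(set(v[lo])),'u',sorted(set(u[lo])))
for k in('yellow','blue'):
    a,b=HUES[k]
    for n in('scene','wrist'):
      for t in('0','7'):
        c=pickle.load(open(f'pics/{n}{t}.pkl','rb')); m=cv2.inRange(cv2.cvtColor(c['color'],cv2.COLOR_RGB2HSV),(a,130,50),(b,255,255));v,u=np.nonzero(m);P=W(n,c,u,v)
        q=P[(P[:,1]>0)&(P[:,1]<.16)&(P[:,0]>.5)&(P[:,0]<.62)&(P[:,2]>.1)&(P[:,2]<.17)]
        if len(q): print(k,n,t,len(q),q.mean(0))
a=cv2.imread('pics/scene7.png')[140:250,225:335]; b=cv2.imread('pics/side7.png')[140:240,215:315]
cv2.imwrite('pics/s7.png',np.hstack([cv2.resize(a,(400,400),interpolation=2),cv2.resize(b,(400,400),interpolation=2)]))
E
```

```text
[ 0.5919 -0.0347  0.1634] 11.55 jaw deg 26.701753045806704 F [-1.0249 -0.1096 -1.1991] M [-0.0007 -0.0643 -0.0315] 0.015659432369675496 tilt [-0.0001 -0.     -1.    ]
1009 ((592.3590087890625, -34.17002487182617), (14.835484504699707, 30.69933319091797), 25.81397247314453) 116.94070158864174
tool-frame offset mm [26.3927  0.2819  0.705 ]
wrist [ 0.5906 -0.0307  0.1978] [ 0.5796 -0.0505  0.1958] [ 0.6049 -0.0182  0.2038]
scene [ 0.5904 -0.0232  0.1945] [ 0.5786 -0.0373  0.086 ] [ 0.5943 -0.0175  0.2039]
side [ 0.5853 -0.0218  0.1882] [ 0.5792 -0.0397  0.0956] [ 0.5982 -0.0164  0.2017]
scene band z 0.08600763050341938 0.09788740509243019 4 v [np.int64(189), np.int64(190), np.int64(191)] u [np.int64(261), np.int64(262), np.int64(263)]
side band z 0.09560894428921937 0.09560894428921937 1 v [np.int64(196)] u [np.int64(263)]
yellow scene 0 107 [0.5658 0.0444 0.1446]
yellow scene 7 110 [0.5654 0.0438 0.1444]
yellow wrist 0 681 [0.563  0.0413 0.1525]
yellow wrist 7 1026 [0.5634 0.0397 0.1527]
blue scene 0 112 [0.5367 0.1183 0.1445]
blue scene 7 109 [0.5369 0.1179 0.1446]
blue wrist 0 668 [0.5352 0.1133 0.1526]
blue wrist 7 331 [0.5399 0.104  0.1526]
```

View pics/s7.png

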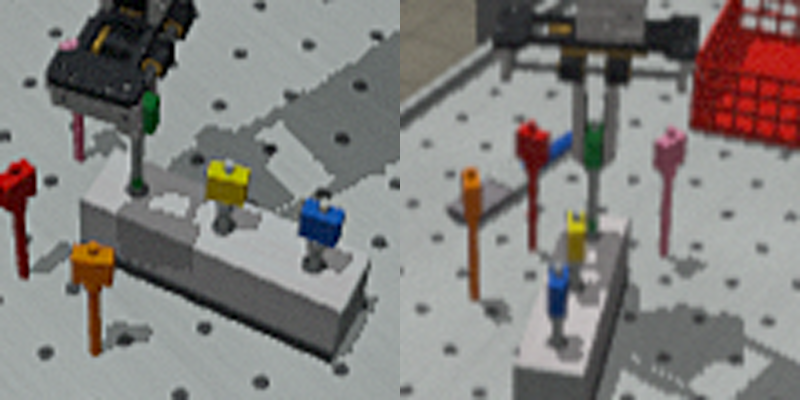

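View pics/w7.png

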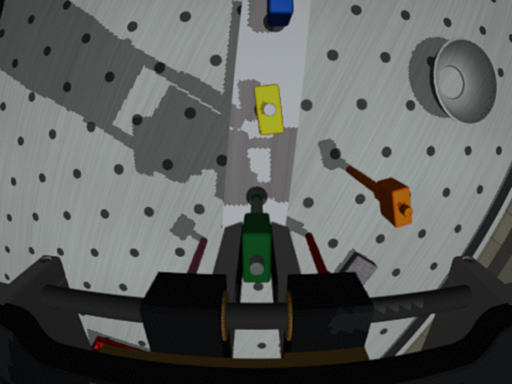

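The green band shows just above the bracket, in the scene crop at (136,182) and in the side crop at (593,222). The plate rose 45.1 mm. Green band pixels measure from z≈0.086 to 0.098 m, against a bracket top at 0.080. Blue and yellow are unchanged. I'll hold briefly, then hand in.

Emit:
{"api": "servo_tool", "payload": {"motion": [0,0,0,0,0,0,0,0,0,0,0,0,0,0,0,0]}}

```text
time_s: 12.2
ee_pos: [0.5919, -0.0347, 0.1635]
eef_rot: [-0.796, 1.571, -0.33]
force: [-0.3, 0.7, -0.9]
grip_width: 0.0157
```

```bash
python3 m.py 8 | head -5; python3 -c "
from station import ctrl
print(ctrl.hand_in())"
```

```text
[ 0.5919 -0.0347  0.1635] 12.2 jaw deg 26.70120174052366 F [-0.2865  0.744  -0.8637] M [-0.001  -0.0473  0.01  ] 0.015697631850536405 tilt [ 0. -0. -1.]
1010 ((592.3903198242188, -34.179195404052734), (14.85344409942627, 30.872358322143555), 25.651521682739258) 117.13100271824821
tool-frame offset mm [26.4567  0.2788  0.6985]
wrist [ 0.5906 -0.0307  0.1977] [ 0.5795 -0.0503  0.196 ] [ 0.6047 -0.0182  0.2055]
scene [ 0.5902 -0.024   0.196 ] [ 0.578  -0.0325  0.0892] [ 0.5938 -0.018   0.2039]
the job is handed in; nothing more can be done
None
```

I gripped the green finger plate across its thin sides at 25 N and drew the tube straight up 45 mm at about 9 mm/s. It is held still at that height, and I handed the job in at about 12.3 s.

**Height:** The wrist camera put the plate's rise at 45.1 mm, matching the arm's own 45 mm, so the tube did not slip in the grip. That leaves about 7 mm of bare steel under the band and about 25 mm of the tube's foot still in the bore.

**Band:** The scene camera showed green from about 6 to 18 mm above the bracket's top, from only 4 pixels. The side camera caught one band pixel. Both agree with the calculated height, but they are coarse.

**Forces and surroundings:** Wrist force read about 1–2 N at every check. The yellow and blue tubes stayed within measurement noise in the scene view, and the bracket looked unmoved.

**Disagreement:** The wrist depth data put the plate about 0.5–0.7 mm off the jaw centre. The picture showed it centred between the fingers, and that offset is within the camera's calibration error. No check failed.

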